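Tuck the step flashing under the lapped shingle and hold it down

ROBOT

A 7-joint arm with a two-finger parallel gripper is mounted at the origin on a cart in front of the work surface, level with it; the furniture and walls round the work are solid. World frame = base frame: x ahead of the robot, y to its left, z up, the work surface at z = 0. Lengths are in mm, angles in degrees, forces in N, time in s.
With the tool pointing down it reaches from about 425 to 825 mm from the base axis. Payload 3.6 kg.
Tool frame: the origin (TCP) lies on the centre line of the jaws, within the pads' length; the fingertips stand 19 mm ahead of it and the grasp point (between the pads) is the TCP; z points along the fingers, y is the direction in which the jaws open and shut (so a half turn about z gives the same grasp; the last joint's range is limited). The gripper opens to 93 mm and grips with 3 to 60 N. Pads are 15 mm wide; open, the fingers measure 128 mm over their backs; the gripper's body (75 mm by 188 mm) begins 65 mm behind the grasp point.
Start: joints at [66.664, 35.231, -0.722, 81.555, 0.464, 63.22, -2.315], TCP at [241.59, -603.405, 237.64] pointing down, gripper open.
Joint ranges: [-178.69, 178.69], [-17.37, 117.87], [-77.05, 75.6], [15.02, 138.74], [-78.02, 258.01], [0.78, 113.62], [-162.83, 162.83]. Speed limits (degrees/s): [159.86, 159.86, 180, 180, 180, 180, 180].

INTERFACE

Orientations are given as [roll, pitch, yaw] about the fixed x, y, z axes, in that order (R = Rz(yaw) Ry(pitch) Rx(roll)).
In Python, from workcell import * gives the robot as it stands. The module is installed in compiled form; this text tells all that it offers. Calls block until the motion is done:
- goto(position, orientation): joint-space move of the TCP to a pose.
- move_linear(position, speed=150, frame=None): straight line of the TCP; frame=None keeps the orientation; speed is the mean speed in mm/s.
- set_joints(angles): joint-space move.
- gripper_to(opening, f_grip=None): finger opening in mm; f_grip is the grip in N (None keeps the last); returns when the fingers have stopped.
- dwell(seconds).
- ik(position, orientation): joint angles nearest the present ones, or None.
- state(): the state.
- get_image(name): name is "scene" or "top" or "wrist"; returns a dict with "frame" (384x512x3 uint8, red, green, blue), "mtx" (3x3 intrinsics, pixels), "rvec" (rotation vector, rad) and "tvec" (3), from world to camera coordinates, as OpenCV has them; the wrist camera has in their place "T_tool_cam" (4x4, takes a point from camera to tool coordinates, whose origin is the TCP and whose axes are the flange's). Camera axes: x right, y down, z forward; pixel columns grow to the right and rows downward; lengths in mm; the calibration is good to about 2 mm. The wrist camera is an equidistant fisheye: a pixel r from the principal point sees the ray r / f radians off the axis. A picture is of the moment at which its call begins: read the wrist's pose just before it. There is no depth.
A pose or a line that the arm cannot do raises PlanningError and nothing moves.
- finish_job(): hands the job in, once; it reports no verdict.
The state is a dict: "t": time; "qpos": joint angles; "joint_velocities": joint speeds; "joint_efforts": joint torques, N m; "ee_pos": TCP position; "orientation": TCP orientation; "wrist_force": force on the tool from outside, world axes, zero at the start; "torque": the same for the moment, N m; "finger_gap": finger opening in mm.
Only numpy, scipy, OpenCV 4.12 (cv2) and the standard library are available. Lean on these libraries where they do the work, as an engineer would, in place of code of your own. Each camera call takes 0.05 s, during which the arm holds its last target. There are 200 camera calls.

TASK

Pick up the L-shaped metal flashing by its upright wood-backed leg, set its flat flange on the bare part of the small roof panel, and slide it squarely under the middle of the pale lapped shingle, without lifting the shingle, until the red line on the flange is at the shingle's front edge. Finish while still gripping the flashing and pressing it down flat on the roof board with a light push (some 10 N); do not let go. Leave the other things on the bench where they are.

Things in the scene. Friction and masses are not known exactly. Their poses are not given: they have to be found in the camera images.
- flashing_grip (a point): Centre of the upright leg of the loose L-shaped flashing (about 0.12 kg): leg 56 mm high, 64 wide (y), 13 thick (x; 3 metal + 10 wood outside). Point: 28 mm above the flange's underside, 83.5 mm behind its free edge. x points from leg to free edge, z up. Starts flange down on the bench. Grip the leg across its thickness from above, some 36 mm above the underside, to clear the flange.
- flashing_edge (a point): Middle of the free edge of the flashing's flat aluminium flange, at the underside. The flange is 80 long (x) x 64 wide (y) x 3 mm thick, the leg stands at its other end. x points ahead of the edge (the tucking direction), z up.
- flashing_line (a point): Middle of the red line painted across the flange, 25 mm behind the free edge (58.5 mm ahead of the leg's centre), at the underside.
- lap_mouth (a point): Point on the roof board's top face (18 mm above the bench) straight below the middle of the lapped shingle's front edge. x: level, square to that edge, in under the shingle; y along the edge; z up. Below the shingle is an open slot 10 mm high, 108 mm wide (y, between battens), over 80 deep, centred here. In front (-x) the board is bare for 120 mm. Panel fixed, board 220 (x) x 200 (y).
- shingle (a joint): Lift of the lapped shingle (pale wood, 90 long x 117 wide x 6 mm thick, between dark side shingles) about its far edge: 0 lying down, grows as the front edge lifts (0.05 rad = 4.5 mm). A push of about 1 N from below lifts it. Its top is 34 mm above the bench; the upper course, from 50 mm behind the front edge, rises to 43 mm.
- burr_block_mid (a point): Bystander: wooden block with small burrs standing in it, 50x130x66 mm. Leave alone. Point: middle of the wood.
- wax_tin_mid (a point): Bystander: round green tin, 78 mm across, 30 mm high. Leave alone. Point: its centre.
- eraser_mid (a point): Bystander: blue and white eraser 23x50x13 mm. Leave alone. Point: its centre.
- wood_block_1_mid (a point): Bystander: dark wood block 50x75x28 mm. Leave alone. Point: its centre.
- glue_bottle_mid (a point): Bystander: white bottle with blue label and cap, 58 mm across, 205 mm high. Leave alone. Point: 100 mm above its foot.
- abrasive_roll_mid (a point): Bystander: dark red abrasive roll, 52 mm across, 49 mm high, standing. Leave alone. Point: its centre.

How it is judged (in metres and radians):
On the way, in this order (a step that is already met when the one before it is completed fails the run):
1. the flashing is picked up in the fingers, clear of bench and roof (height (world z) of flashing_edge above 0.03 m and contact force between flashing and the fingers above 1 N), for 0.2 s.
2. the flange's free edge has entered the slot below the shingle (x of flashing_edge in the frame of lap_mouth above 0.004 m and z of flashing_edge in the frame of lap_mouth between -0.004 and 0.008 m and y of flashing_edge in the frame of lap_mouth between -0.022 and 0.022 m).
At the end, for the whole second after the job is handed in: Red line within 8 mm of the shingle's front edge; flange within 15 mm of its middle, square to 0.12 rad, flat (free edge within 3 mm of the board, tilt under 0.06 rad); pressed on the roof with 3 to 45 N, gripped, at rest; shingle lying down (under 0.02 rad) (x of flashing_line in the frame of lap_mouth between -0.008 and 0.008 m and y of flashing_edge in the frame of lap_mouth between -0.015 and 0.015 m and angle between the x axis of flashing_edge and the x axis of lap_mouth, either way round below 0.12 rad and z of flashing_edge in the frame of lap_mouth between -0.003 and 0.003 m and angle between flashing_edge's own z axis and vertical below 0.06 rad and contact force between flashing and roof between 3 and 45 N and contact force between flashing and the fingers above 2 N and value of joint shingle below 0.02 rad and linear speed of flashing below 0.02 m/s); the arm keeps its last pose, push and grip.
It fails at once if the shingle is lifted (front edge more than 4.5 mm) (value of joint shingle above 0.05 rad).
It fails at once if a bystander is moved by more than 20 mm (distance of any of burr_block_mid, wax_tin_mid, eraser_mid, wood_block_1_mid, glue_bottle_mid, abrasive_roll_mid from where it was at the start of the episode above 0.02 m).
It also fails if it takes over 42 s, if anything falls off the work surface, if the arm or the gripper's body presses on something with over 40 N, if the wrist force passes 120 N, or if a joint passes its speed limit or range.

## Working session

There is one attempt and no reset: what is moved stays moved. The work goes in short steps, each a Python script; the robot and the scene stay as the last script left them, time stands still between calls to the robot, and variables do not carry over. Pictures are saved under pics/ and viewed, about 8 in all and at most 12, crops included, and the job is handed in when it is done.

```bash
mkdir -p pics
cat > h.py <<'E'
from workcell import *
import numpy as np, cv2
def grab(n,fn):
    s=state(); im=get_image(n); cv2.imwrite(fn,im["frame"][:,:,::-1]); np.save(fn+'.npy',np.array([im,s],dtype=object),allow_pickle=True); return im,s
def load(fn): return np.load(fn+'.npy',allow_pickle=True)
def ray(im,uv):
    K=im["mtx"]; R=cv2.Rodrigues(np.array(im["rvec"],float))[0]; t=np.array(im["tvec"],float).ravel()
    d=np.linalg.inv(K)@np.array([uv[0],uv[1],1.]); return -R.T@t, R.T@d
def onz(im,uv,z):
    o,d=ray(im,uv); return o+d*(z-o[2])/d[2]
E
python3 - <<'E'
from h import *
for n in("scene","top"):
    im,s=grab(n,f"pics/{n}0.png"); print(n,ray(im,(256,192)),im["mtx"][0,0])
a=np.hstack([cv2.imread("pics/scene0.png"),cv2.imread("pics/top0.png")]);
cv2.imwrite("pics/top0x.png",cv2.resize(cv2.imread("pics/top0.png"),(800,600),interpolation=cv2.INTER_CUBIC))
print(s["t"],s["ee_pos"],s["orientation"])
E
```

```text
scene (array([-101.97575109,  547.55687445,  758.55791119]), array([ 0.62630203, -0.49003287, -0.60636186])) 421.2300243061683
top (array([ 365.76809581,   29.15427383, 1335.58157615]), array([ 0.18217714,  0.00564149, -0.98325732])) 467.2970164390555
0.05 [ 241.32387346 -602.77585481  236.49920001] [-1.79857272e+02  3.16180768e-03  2.18224306e+01]
```

View pics/top0x.png

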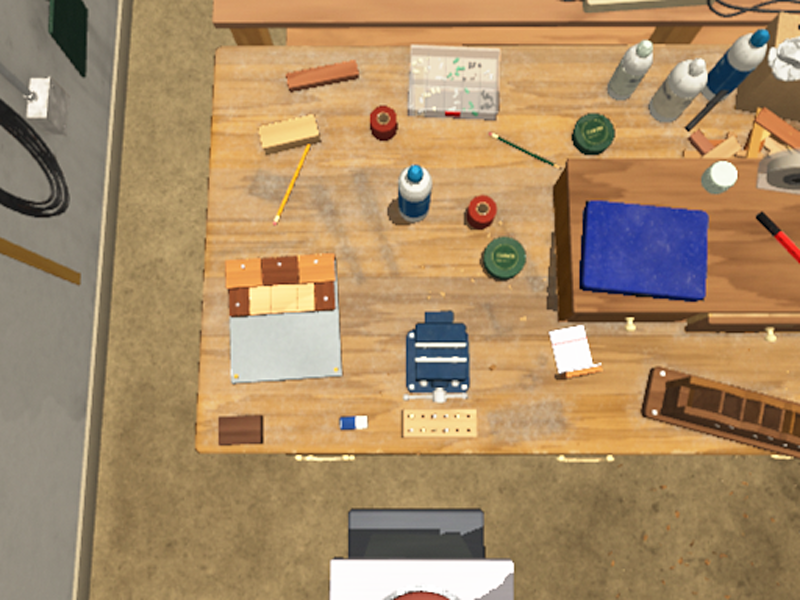

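View pics/scene0.png

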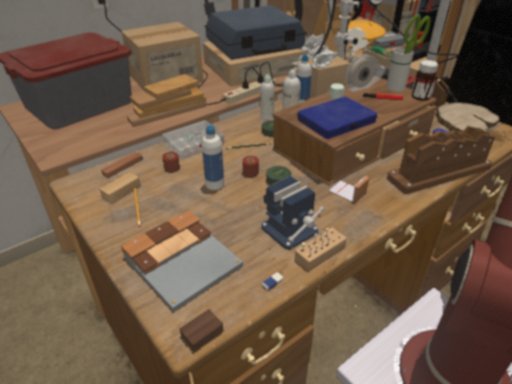

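The top view shows the flashing at about (573,350) in the 800x600 picture, leg towards the robot. The roof panel is at (285,320), with the shingle's front edge at row ~313. A vise stands between them. Next I measure both by colour mask.

Run:
```python
from h import *
im,s=load("pics/top0.png"); f=im["frame"]; hsv=cv2.cvtColor(f,cv2.COLOR_RGB2HSV)
def px(x,y): x,y=int(x*.64),int(y*.64); print((x,y),f[y,x],hsv[y,x])
for p in [(573,340),(580,372),(285,350),(282,298),(600,400)]: px(*p)
def comp(m,seed,x0,y0,x1,y1):
    k=np.zeros(m.shape,np.uint8); k[y0:y1,x0:x1]=m[y0:y1,x0:x1]
    n,l,st,c=cv2.connectedComponentsWithStats(k); i=1+np.argmax(st[1:,4]); return np.argwhere(l==i)[:,::-1].astype(np.float32)
def rep(name,pts,z):
    w=np.array([onz(im,p,z)[:2] for p in pts]).astype(np.float32)
    r=cv2.minAreaRect(w); print(name,len(pts),np.round(r[0],1),np.round(r[1],1),round(r[2],2)); print(np.round(cv2.boxPoints(r),1).tolist())
h,sat,v=cv2.split(hsv)
rep("flange",comp((sat<60)&(v>170),0,340,200,390,245),0.+3)
rep("board",comp((sat<50)&(v>110),0,140,190,225,250),18)
rep("shingle",comp((h>14)&(sat<160)&(v>190),0,150,175,212,205),34)
rep("leg",comp((h<14)&(sat>120)&(v>150),0,350,230,390,245),56)
a=f[155:255,130:400]; cv2.imwrite("pics/c.png",cv2.resize(a[:,:,::-1],None,fx=2.9,fy=2.9,interpolation=cv2.INTER_CUBIC))
```

```text
(366, 217) [254 239 237] [  4  17 254]
(371, 238) [249 177  88] [ 17 165 249]
(182, 224) [206 210 202] [ 45  10 210]
(180, 190) [253 232 156] [ 24  98 253]
(384, 256) [210 152  77] [ 17 162 210]
flange 646 [ 524.3 -281.8] [79.4 79.6] 11.41
[[477.5, -250.60000610351562], [493.29998779296875, -328.70001220703125], [571.0999755859375, -313.0], [555.2999877929688, -234.89999389648438]]
board 2987 [536.4 246.6] [144.2 200.4] 4.48
[[456.70001220703125, 340.79998779296875], [472.29998779296875, 141.10000610351562], [616.0999755859375, 152.39999389648438], [600.4000244140625, 352.1000061035156]]
shingle 946 [605.5 249.8] [ 66.3 172.5] 0.05
[[572.2999877929688, 336.1000061035156], [572.4000244140625, 163.60000610351562], [638.7000122070312, 163.60000610351562], [638.5999755859375, 336.1000061035156]]
leg 20 [ 471.3 -276. ] [ 8.2 46.5] 0.09
[[467.20001220703125, -252.8000030517578], [467.20001220703125, -299.29998779296875], [475.3999938964844, -299.29998779296875], [475.29998779296875, -252.8000030517578]]
```

View pics/c.png

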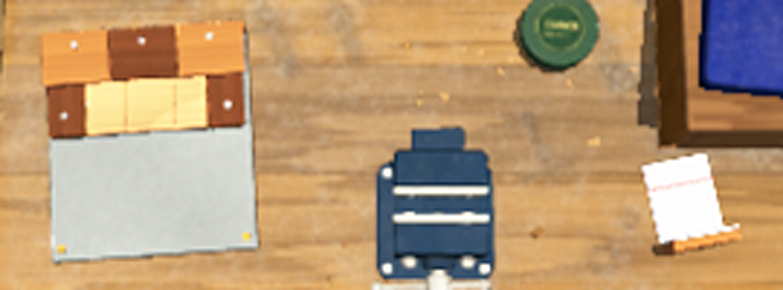

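Run:
```python
from h import *
for yaw in (101,-79):
    print(yaw,np.round(ik([490,-284,200],[180,0,yaw]),1))
q=[ (np.abs(np.array(ik([490,-284,200],[180,0,y]))[6]),y) for y in (101,-79)]
y=min(q)[1]
goto([490,-284,200],[180,0,y]); 
im,s=grab("wrist","pics/w1.png"); print(s["t"],s["ee_pos"],s["orientation"]); print(im["mtx"],np.round(im["T_tool_cam"],3))
```

```text
101 [ 41.6  31.4 -21.4  98.2  13.8  53.   25.8]
-79 [  12.4   31.7   24.4   99.1  -15.8   52.6 -125.8]
1.6083 [ 489.14483874 -286.2437424   199.94382044] [-1.79951623e+02  7.72728245e-02  1.00773848e+02]
[[297.31863964   0.         250.7991711 ]
 [  0.         297.31863964 189.34129326]
 [  0.           0.           1.        ]] [[-1.00000e-03 -9.61000e-01 -2.78000e-01  7.62500e+01]
 [ 1.00000e+00 -0.00000e+00 -1.00000e-03  4.62000e-01]
 [ 1.00000e-03 -2.78000e-01  9.61000e-01 -1.45901e+02]
 [ 0.00000e+00  0.00000e+00  0.00000e+00  1.00000e+00]]
```

View pics/w1.png

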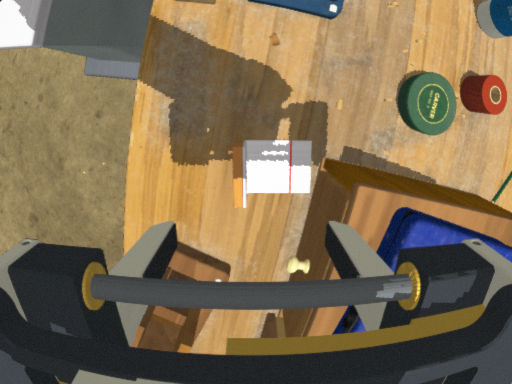

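Fisheye view: the leg top (orange) spans u 233–244, v 147–207. The flange's free edge is at u≈312 and v 141–194, with the red line at u≈290.

```bash
cat >> h.py <<'E'
from scipy.spatial.transform import Rotation as Ro
def wz(im,s,uv,z):
    K=im["mtx"]; x,y=(uv[0]-K[0,2])/K[0,0],(uv[1]-K[1,2])/K[1,1]; r=np.hypot(x,y)
    d=np.array([x/r*np.sin(r),y/r*np.sin(r),np.cos(r)])
    T=im["T_tool_cam"]; R=Ro.from_euler('xyz',s["orientation"],degrees=True).as_matrix()
    o=R@T[:3,3]+s["ee_pos"]; d=R@T[:3,:3]@d; return o+d*(z-o[2])/d[2]
E
python3 - <<'E'
from h import *
im,s=load("pics/w1.png")
for n,p,z in [("e1",(312,140.5),3),("e2",(311.5,194),3),("l1",(290.5,140.5),3),("l2",(290,194),3),("topouter1",(233.5,147),56),("topouter2",(233,207.5),56),("topin2",(245.5,207.5),56)]:
    print(n,np.round(wz(im,s,p,z),1))
f=im["frame"]; c=f[120:230,210:340]; cv2.imwrite("pics/w1c.png",cv2.resize(c[:,:,::-1],None,fx=5,fy=5,interpolation=cv2.INTER_NEAREST))
E
```

```text
e1 [ 552.8 -237.2    3. ]
e2 [ 567.5 -301.1    3. ]
l1 [ 527.8 -242.5    3. ]
l2 [ 541.3 -306.1    3. ]
topouter1 [ 465.9 -254.6   56. ]
topouter2 [ 476.2 -316.7   56. ]
topin2 [ 488.9 -314.3   56. ]
```

View pics/w1c.png

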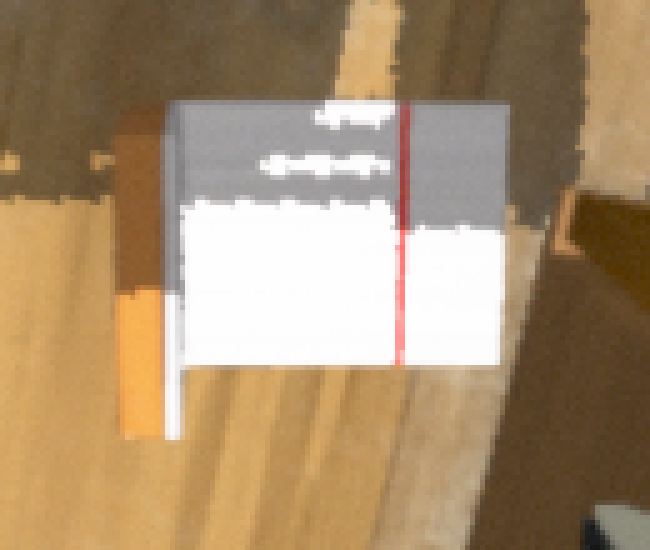

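Run:
```python
from h import *
im,s=load("pics/w1.png")
P={n:wz(im,s,p,z)[:2] for n,p,z in [("e1",(312,140),3),("e2",(310.4,193),3),("l1",(291,140),3),("l2",(290,193),3),("o1",(233,141.5),56),("o2",(234.4,207.7),56),("i2",(246.4,207.7),56),("i1",(245.4,141.5),56)]}
for k in P: print(k,np.round(P[k],1))
for a,b in ("e1","e2"),("l1","l2"),("o1","o2"):
    d=P[a]-P[b]; print(a,np.linalg.norm(d),np.degrees(np.arctan2(-d[0],d[1])))
yaw=np.radians(11); ax=np.array([np.cos(yaw),np.sin(yaw)])
e=(P["e1"]+P["e2"])/2; l=(P["l1"]+P["l2"])/2; o=(P["o1"]+P["o2"]+P["i1"]+P["i2"])/4
print("grip from edge",e-83.5*ax,"line",l-58.5*ax,"top",o)
```

```text
e1 [ 552.6 -236.7]
e2 [ 565.8 -300.2]
l1 [ 528.2 -241.8]
l2 [ 541.  -304.8]
o1 [ 464.5 -249.3]
o2 [ 477.7 -316.6]
i2 [ 489.9 -314.3]
i1 [ 476.4 -247.1]
e1 64.84178416408062 11.71740730587765
l1 64.33806900223692 11.442802665663478
o1 68.58604276219089 11.101249964241237
grip from edge [ 477.26143594 -284.34191904] line [ 477.17083668 -284.47461242] top [ 477.10027932 -281.85099098]
```

Flange edge, red line and leg top agree: grip at (477.2, −283.5), yaw 11.4°. The drawer chest is close to where the gripper body will be, so I check that clearance before descending.

Run:
```python
from h import *
a=cv2.imread("pics/top0.png")[180:230,340:420]; b=cv2.imread("pics/scene0.png")[110:210,260:420]
a=cv2.resize(a,(800,500)[:2] and (480,300),interpolation=cv2.INTER_CUBIC); b=cv2.resize(b,(480,300),interpolation=cv2.INTER_CUBIC)
cv2.imwrite("pics/chest.png",np.vstack([a,b]))
```

```text
(no output)
```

View pics/chest.png

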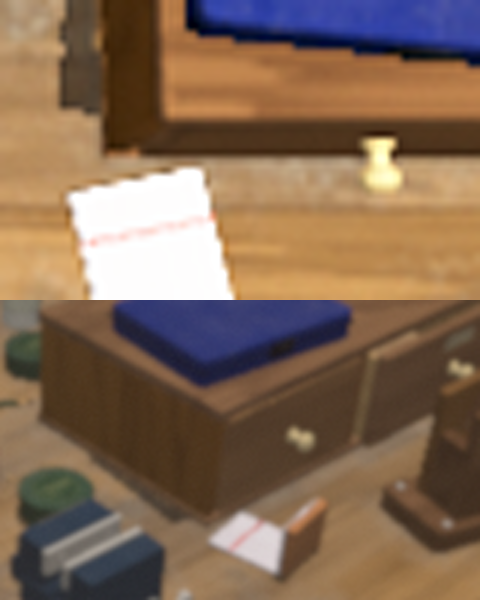

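Run:
```python
from h import *
A,_=load("pics/top0.png");B,_=load("pics/scene0.png")
def tri(a,b):
    o1,d1=ray(A,a);o2,d2=ray(B,b); t=np.linalg.lstsq(np.c_[d1,-d2],o2-o1,rcond=None)[0]
    p,q=o1+t[0]*d1,o2+t[1]*d2; return np.round((p+q)/2,1),round(np.linalg.norm(p-q),1)
print("topcorner",tri((367.2,200),(334,148.3)),"bot",onz(A,(357.5,205.5),0),onz(B,(331,182.7),0)); print("knob",tri((403.7,207.5),(360.5,145.7)))
print("topedge right",onz(A,(420,200),90))
```

```text
topcorner (array([ 566.4, -254.2,  133.7]), np.float64(2.7)) bot [ 573.78411881 -256.11609656    0.        ] [ 575.24636842 -272.90077253    0.        ]
knob (array([ 550.7, -354.2,  111.7]), np.float64(1.2))
topedge right [ 574.90027471 -405.45818964   90.        ]
```

The chest face is at x≈568–575 and its top at z≈134, so a centred gripper body would touch it (x≈577). I'll go down 25 mm further back and let the closing inner finger draw the leg back towards me, then lift.

```bash
cat >> h.py <<'E'
def st(tag=""):
    s=state(); print(tag,"t",round(s["t"],2),"p",np.round(s["ee_pos"],1),"o",np.round(s["orientation"],2),"F",np.round(s["wrist_force"],1),"M",np.round(s["torque"],2),"gap",round(s["finger_gap"],1)); return s
E
python3 - <<'E'
from h import *
yaw=11.4; ax=np.array([np.cos(np.radians(yaw)),np.sin(np.radians(yaw))])
g=np.array([477.2,-283.5])-25*ax
goto([*g,150],[180,0,90+yaw]); dwell(.3); st("above")
move_linear([*g,70],150); st()
move_linear([*g,34],80); dwell(.2); st("down")
gripper_to(13,8); st("closed8"); gripper_to(0,40); dwell(.2); st("closed40")
grab("wrist","pics/w2.png")
E
```

```text
above t 2.32 p [ 454.  -288.6  150.9] o [1.7987e+02 8.0000e-02 1.0143e+02] F [ 0.1 -0.1 -0.3] M [-0.   -0.08  0.03] gap 93.0
 t 3.0 p [ 453.4 -288.5   70.5] o [1.7994e+02 4.0000e-02 1.0142e+02] F [ 0.4  0.3 -0.7] M [-0.04 -0.15  0.03] gap 93.2
down t 3.8 p [ 453.  -288.6   34.5] o [1.7995e+02 4.0000e-02 1.0140e+02] F [ 0.5 -0.1 -0. ] M [-0.04 -0.11 -0.01] gap 92.6
closed8 t 5.12 p [ 452.8 -288.4   34. ] o [1.7999e+02 1.0000e-02 1.0140e+02] F [ 0.5  0.8 -0.4] M [ 0.01 -0.3   0.01] gap 13.0
closed40 t 5.53 p [ 452.8 -288.5   34.1] o [1.7999e+02 1.0000e-02 1.0140e+02] F [ 1.6  0.6 -0. ] M [ 0.01 -0.31  0.05] gap 12.7
```

View pics/w2.png

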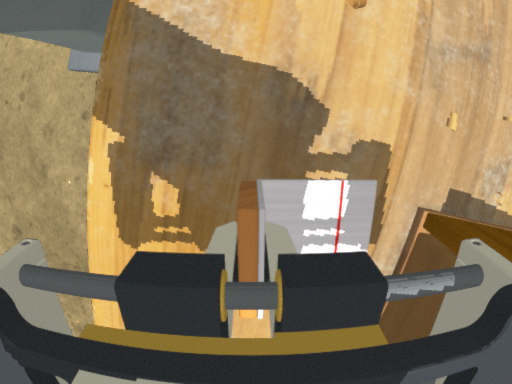

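The leg is gripped: gap 12.7 mm, flange flat, free edge at u=376, red line at u≈343. Now I lift, carry it over and look at the panel from close by.

Run:
```python
from h import *
im,s=load("pics/w2.png"); 
print("e1",wz(im,s,(376,181),3),"line1",wz(im,s,(343,181),3),"line2",wz(im,s,(337.5,251),3))
p=s["ee_pos"]; move_linear([p[0],p[1],230],150); st("lift")
goto([480,165,260],[180,0,94.5]); dwell(.5); st("look"); grab("wrist","pics/w3.png"); grab("top","pics/top1.png")
```

```text
e1 [ 527.21998385 -242.21077373    3.        ] line1 [ 504.44886549 -246.95676558    3.        ] line2 [ 515.5928497  -295.57261498    3.        ]
lift t 7.04 p [ 452.1 -288.2  229.1] o [-1.799e+02 -8.000e-02  1.014e+02] F [-0.6  0.3 -1.3] M [-0.03 -0.07 -0.01] gap 13.0
look t 9.21 p [480.1 164.9 260. ] o [180.    -0.    94.49] F [-0.2 -0.6 -1.1] M [-0.03 -0.07  0.01] gap 13.1
```

View pics/w3.png

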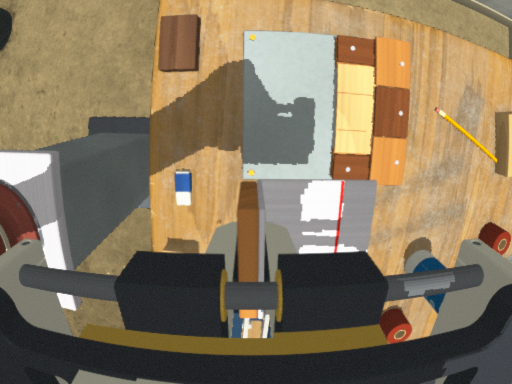

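The panel is clear in the view: board front corners (244,31) and (244,179), shingle front edge at u≈336 with the pale part v 63–154. The flange in the gripper hasn't shifted.

Run:
```python
from h import *
im,s=load("pics/w3.png"); f=im["frame"]; hsv=cv2.cvtColor(f,cv2.COLOR_RGB2HSV); h,sat,v=cv2.split(hsv)
m=(h>14)&(h<34)&(sat>60)&(sat<190)&(v>180); k=np.zeros(m.shape,np.uint8); k[55:165,325:380]=m[55:165,325:380]
n,l,stt,c=cv2.connectedComponentsWithStats(k); i=1+np.argmax(stt[1:,4]); print(stt[i])
L=[np.argwhere(l[r]==i).ravel() for r in range(384)]; rows=[r for r in range(70,148) if len(L[r])]
pts=np.array([wz(im,s,(L[r].min()-.5,r),34)[:2] for r in rows])
vx,vy,x0,y0=cv2.fitLine(pts.astype(np.float32),cv2.DIST_HUBER,0,.01,.01).ravel(); sg=np.sign(vy); vx,vy=vx*sg,vy*sg
print("edge yaw",np.degrees(np.arctan2(-vx,vy)))
r0,r1=stt[i][1],stt[i][1]+stt[i][3]
for r in(r0,r1): print("pale end",wz(im,s,(336,r-.5),34))
a,b=wz(im,s,(244,31),18)[:2],wz(im,s,(244,179.5),18)[:2]; d=a-b; print("front",a,b,np.linalg.norm(d),"yaw",np.degrees(np.arctan2(-d[0],d[1])))
y=np.radians(4.5); print("mouth from board",(a+b)/2+120*np.array([np.cos(y),np.sin(y)]),"edge line x at y=250:",x0+vx/vy*(250-y0))
A,_=load("pics/top0.png")
```

```text
[ 334   55   46  100 3405]
edge yaw 4.3113766
pale end [575.99954248 318.24848632  34.        ]
pale end [589.47726521 189.19777689  34.        ]
front [457.92559079 339.33074491] [472.89086229 141.97399732] 197.9233315490682 yaw 4.336355979285022
mouth from board [585.03830659 250.0674626 ] edge line x at y=250: 582.1587
```

```bash
cat >> h.py <<'E'
M=np.array([583.5,250.2]); YW=4.4; AX=np.array([np.cos(np.radians(YW)),np.sin(np.radians(YW))])
def at(d,z): return [*(M+(d-83.5)*AX),z]   # d = free edge ahead of mouth
E
python3 - <<'E'
from h import *
goto(at(-28,110),[180,0,90+YW]); dwell(.2); st()
move_linear(at(-28,58),100); dwell(.3); st()
z=56
while z>44:
    move_linear(at(-28,z),20); dwell(.15); f=np.mean([state()["wrist_force"][2] for _ in range(3)]); print(round(z,1),round(f,1),round(state()["ee_pos"][2],1))
    if f>4: break
    z-=.7
st("touch"); grab("wrist","pics/w4.png")
E
```

```text
t 10.22 p [474.  241.  111.7] o [ 1.7978e+02 -3.0000e-02  9.4270e+01] F [ 0.   0.4 -1.8] M [-0.02 -0.09 -0.  ] gap 12.9
 t 11.18 p [472.6 241.8  58.5] o [ 1.7994e+02 -2.0000e-02  9.4390e+01] F [-0.4  0.3 -2.4] M [-0.   -0.11  0.01] gap 12.8
56 -1.9 56.0
55.3 0.0 55.3
54.6 -1.5 54.6
53.9 -0.8 53.9
53.2 -1.3 53.2
52.5 -1.8 52.5
51.8 1.8 52.1
51.1 7.9 52.0
touch t 14.38 p [472.4 241.7  52. ] o [1.7995e+02 1.0000e-02 9.4400e+01] F [-2.6 -0.8  7.9] M [-0.28  0.23 -0.01] gap 12.8
```

View pics/w4.png

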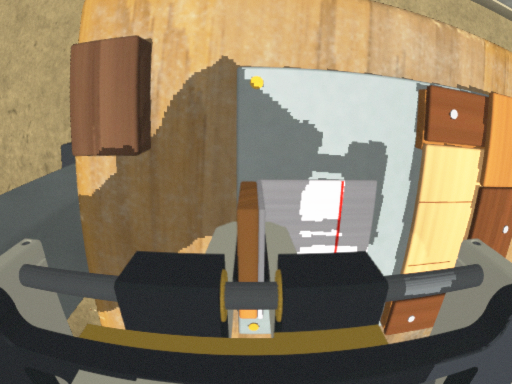

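The flange is down on the board at TCP z = 52.0, as predicted. Its free edge is at u=377, and the shingle front edge at u≈413 for the same row. I check the distance, then slide.

Run:
```python
from h import *
im,s=load("pics/w4.png")
p=s["ee_pos"][:2]
for n,uv,z in [("edge",(377,181),21),("line",(343.5,181),21),("shingle",(413,181),34),("shingle hi",(418,145),34)]:
    w=wz(im,s,uv,z)[:2]-M; print(n,"x in mouth frame",round(w@AX,1),"y",round(w@[-AX[1],AX[0]],1))
move_linear(at(-28,51.6),20); 
for d in (-10,5,15):
    move_linear(at(d,51.6),40); dwell(.1); st(d)
grab("wrist","pics/w5.png"); grab("scene","pics/scene5.png")
a=cv2.imread("pics/w5.png"); b=cv2.imread("pics/scene5.png")[190:320,100:270]
cv2.imwrite("pics/v5.png",np.vstack([a[60:270,112:512],cv2.resize(b,(400,306),interpolation=cv2.INTER_CUBIC)]))
```

```text
edge x in mouth frame -28.4 y 30.8
line x in mouth frame -52.1 y 30.6
shingle x in mouth frame -8.3 y 34.3
shingle hi x in mouth frame -7.5 y 57.4
-10 t 15.38 p [490.2 243.7  52. ] o [ 1.7998e+02 -5.0000e-02  9.4430e+01] F [-1.2 -0.3  4.8] M [-0.13  0.21  0.02] gap 12.9
5 t 16.01 p [505.4 244.9  52. ] o [ 1.7995e+02 -6.0000e-02  9.4420e+01] F [-1.8 -0.4  4.5] M [-0.06  0.16 -0.03] gap 12.6
15 t 16.51 p [515.5 245.7  52.1] o [ 1.7993e+02 -7.0000e-02  9.4420e+01] F [-1.1  0.1  3.7] M [-0.09  0.15  0.01] gap 13.0
```

View pics/v5.png

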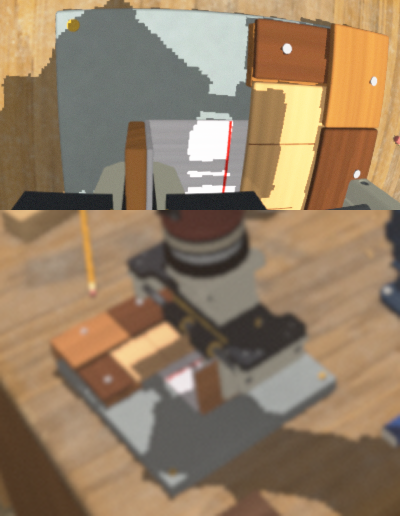

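The flange has entered under the shingle with no force reaction. I measure the line against the shingle edge in this view before the last 10 mm.

Run:
```python
from h import *
im,s=load("pics/w5.png"); f=im["frame"]
for r in (165,176,190): print(r,[(u,*f[r,u]) for u in range(340,368,1)])
for n,uv,z in [("line",(344.5,182),21)]+[(f"sh u{u} z{z}",(u,176),z) for u in(357,360,363) for z in (28,34)]:
    w=wz(im,s,uv,z)[:2]-M; print(n,round(w@AX,1),round(w@[-AX[1],AX[0]],1))
```

```text
165 [(340, np.uint8(107), np.uint8(114), np.uint8(112)), (341, np.uint8(106), np.uint8(114), np.uint8(110)), (342, np.uint8(103), np.uint8(112), np.uint8(109)), (343, np.uint8(106), np.uint8(114), np.uint8(110)), (344, np.uint8(104), np.uint8(112), np.uint8(107)), (345, np.uint8(103), np.uint8(113), np.uint8(111)), (346, np.uint8(106), np.uint8(113), np.uint8(109)), (347, np.uint8(105), np.uint8(111), np.uint8(109)), (348, np.uint8(103), np.uint8(113), np.uint8(107)), (349, np.uint8(103), np.uint8(109), np.uint8(107)), (350, np.uint8(105), np.uint8(112), np.uint8(107)), (351, np.uint8(103), np.uint8(110), np.uint8(109)), (352, np.uint8(106), np.uint8(111), np.uint8(110)), (353, np.uint8(104), np.uint8(109), np.uint8(109)), (354, np.uint8(105), np.uint8(112), np.uint8(110)), (355, np.uint8(103), np.uint8(113), np.uint8(109)), (356, np.uint8(104), np.uint8(111), np.uint8(110)), (357, np.uint8(105), np.uint8(111), np.uint8(112)), (358, np.uint8(107), np.uint8(113), np.uint8(112)), (359, np.uint8(105), np.uint8(110), np.uint8(107)), (360, np.uint8(104), np.uint8(111), np.uint8(109)), (36
[... 2698 characters left out ...]
p.uint8(157), np.uint8(154), np.uint8(155)), (358, np.uint8(152), np.uint8(148), np.uint8(150)), (359, np.uint8(133), np.uint8(121), np.uint8(110)), (360, np.uint8(118), np.uint8(93), np.uint8(67)), (361, np.uint8(122), np.uint8(97), np.uint8(64)), (362, np.uint8(140), np.uint8(111), np.uint8(73)), (363, np.uint8(149), np.uint8(115), np.uint8(73)), (364, np.uint8(159), np.uint8(123), np.uint8(79)), (365, np.uint8(160), np.uint8(124), np.uint8(80)), (366, np.uint8(163), np.uint8(127), np.uint8(82)), (367, np.uint8(163), np.uint8(124), np.uint8(79))]
line -8.0 30.6
sh u357 z28 -2.5 36.3
sh u357 z34 -4.8 37.7
sh u360 z28 -0.4 36.3
sh u360 z34 -2.8 37.8
sh u363 z28 1.6 36.3
sh u363 z34 -0.9 37.8
```

The shingle edge measures at +0.3/−0.5 mm in my mouth frame, so the frame is confirmed. The last step is to slide in and press.

Run:
```python
from h import *
move_linear(at(25,51.6),30); dwell(.2); st("in")
z=51.6
while z>49.5:
    f=np.mean([(dwell(.05),state()["wrist_force"][2])[1] for _ in range(4)]); print(round(z,2),round(f,1))
    if f>9: break
    z-=.2; move_linear(at(25,z),20); dwell(.1)
dwell(.5); s=st("press"); im,s=grab("wrist","pics/w6.png"); grab("scene","pics/scene6.png")
d=(np.array(s["ee_pos"])[:2]-M)@AX+83.5-25; print("line x from TCP",d)
for n,uv in [("s",(361,176))]: pass
a=cv2.imread("pics/w6.png")[130:260,230:430]; b=cv2.imread("pics/scene6.png")[190:320,100:300]
cv2.imwrite("pics/v6.png",cv2.resize(np.vstack([a,b]),None,fx=2.3,fy=2.3,interpolation=cv2.INTER_CUBIC))
```

```text
in t 17.29 p [525.  246.4  52.1] o [ 1.7998e+02 -5.0000e-02  9.4430e+01] F [-1.5 -0.2  5.5] M [-0.07  0.22  0.02] gap 13.0
51.6 5.7
51.4 6.9
51.2 8.5
51.0 9.1
press t 19.64 p [525.  246.4  52. ] o [ 1.7997e+02 -4.0000e-02  9.4430e+01] F [-3.  -0.5  9.2] M [-0.25  0.45 -0.02] gap 12.9
line x from TCP -0.1268083309554484
```

View pics/v6.png

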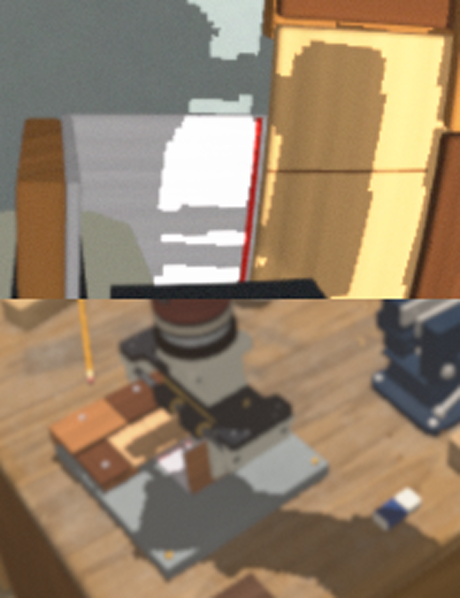

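The red line sits right at the shingle edge and parallel to it. The shingle is lying flat and the push is about 9 N, so I hand in.

```bash
python3 -c "
from h import *
finish_job(); st('end')"
```

```text
the job is handed in; nothing more can be done
the job is handed in; nothing more can be done
```

I picked up the flashing by its leg, slid it under the pale shingle until the red line reached the shingle's front edge, and handed the job in still gripping and pressing. The hand-in gives no verdict.

To keep the gripper body off the drawer chest, I went down 25 mm short of the leg. The closing finger drew the flashing back towards the robot before the lift.

My last checks before hand-in, at about 19.6 s on the robot's clock:

| Check | Measured | Needed |
|---|---|---|
| Red line from shingle edge | −0.1 mm from the arm pose; the last wrist picture shows it at the edge and parallel | within 8 mm |
| Sideways offset | about 1.3 mm, measured earlier from one flange corner | within 15 mm |
| Gripper yaw against roof panel | within about 0.1° | flange square within 0.12 rad (6.9°) |
| Push on the roof | 9.2 N at the wrist | 3 to 45 N |
| Grip | set to 40 N, 12.9 mm gap on the 13 mm leg | over 2 N |
| Shingle | lying flat in the last pictures; angle not measured | under 0.02 rad |

- **Disagreement:** one rough early reading put the shingle edge 8 mm nearer the robot. I put that down to a misread pixel and a wrong assumed height. A closer measurement put the edge within 0.5 mm of where I had it.
- **Not checked by number:** I did not measure the bystanders at the end, but the arm met no unexpected force on the way.

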